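# Rack the viewing window from the inspection turntable

## Robot

A 7-joint arm with a two-finger parallel gripper is mounted at the origin on the work surface. World frame = base frame: x ahead of the robot, y to its left, z up, the work surface at z = 0. Lengths are in m, angles in rad, forces in N, time in s.
With the tool pointing down it reaches from about 0.425 to 0.875 m from the base axis. Payload 9.9 kg.
Tool frame: the origin (TCP) lies midway between the tips of the shut fingers; the grasp point (between the pads) lies 19 mm behind it; x points along the fingers, z is the direction in which the jaws open and shut, and the axes are right-handed (so a half turn about x gives the same grasp; the last joint's range is limited). The gripper opens to 85 mm and grips with 20 to 120 N. Pads are 22 mm wide; open, the fingers measure 114 mm over their backs; the gripper's body (76 mm by 85 mm) begins 54 mm behind the grasp point. The pads swing forward as they close: fully open they stand 13 mm farther back than shut.
Start: joints at [1.173, 0.576, 0.025, 1.437, -0.015, 1.129, -0.057], TCP at [0.208, -0.642, 0.231] pointing down, gripper open.
Joint ranges: [-2.76, 2.76], [-0.34, 2.15], [-1.52, 1.57], [0.19, 2.46], [-1.09, 4.23], [0.17, 1.99], [-2.82, 2.82]. Speed limits (rad/s): [2.22, 2.22, 3.01, 3.01, 3.14, 3.14, 3.14].

## Interface

Orientations are given as a 3x3 rotation matrix whose columns are the frame's x, y, z axes.
In Python, from plant import status, capture, ctrl, outline_of, landmark_of gives the robot as it stands.
- The arm moves only by the tool move_arm, never from a script. Its argument "rows" is a list of rows, each an object with "travel": the shift along the tool's x, y, z in cm, a list of three; "rot": the turn, a rotation vector about the tool's x, y, z in rad, a list of three. In form: [{"travel": [x, y, z], "rot": [wx, wy, wz]}, ...]. A call has 1 to 20 rows; each row is the pose to reach, as a shift and turn from the pose commanded when the call began, along the tool's axes at that moment; what a row does not reach only later rows make up. A row lasts 1/8 s, in which the tool goes at most 62.5 mm and 10.7 degrees, less where a joint would pass 70% of its speed; a pose out of reach is approached as far as the arm can. A call with a gripper value outside its range is refused whole. "fingers" is the gripper's target within -1 to 1 (fully open at 1, half-way at 0, shut at -1), set as the call begins (left out, the last holds). The fingers move at their own pace and stop on an object; "grip_force" is the grip in N (left out, the last holds). Time passes only in rows, so rows that repeat a pose let the fingers close. It gives the time, the measured TCP pose, the force and the opening at its end, in the units of the state.
- status.get_state(): the state, without advancing time (a new reading comes with each control period).
- capture(name): name is "scene" or "top"; returns a dict with "img" (400x640x3 uint8, blue, green, red), "mtx" (3x3 intrinsics, pixels), "R" (3x3) and "t" (3): a world point X has camera coordinates R X + t. Camera axes: x right, y down, z forward; pixel columns grow to the right and rows downward; lengths in m; the calibration is good to about 2 mm. A picture is of the moment at which its call begins. There is no depth.
- ctrl.hand_in(): hands the job in, once; it reports no verdict.
Trained networks look in the newest picture that a camera, given by its name, has taken for a name from the list of things; names that differ only in an ending like _2 or _b are one class to them, and where a whole thing is asked for, a point or a joint stands for the part that bears it (a point fixed in the world has none). Each returns a list of dicts, best first, with "p" (0 to 1); they miss things now and then, are a little off and sometimes report something else, mostly with a low value. They report only what shows in the picture. A call takes as long as a camera call. They do not tell look-alikes from the thing itself.
- outline_of(camera, query): "pixels" (400x640 bool, what is visible of it) and "position" ([row, column] in pixels, amid what is visible of it).
- landmark_of(camera, query): "position" ([row, column] in pixels: a listed point, or the origin of a listed thing).
The state is a dict: "time": time; "joint_pos": joint angles; "joint_velocities": joint speeds; "joint_efforts": joint torques, N m; "position": TCP position; "eef_rot": TCP orientation; "force": force on the tool from outside, world axes, zero at the start; "torque": the same for the moment, N m; "grip_width": opening from 0.0 (shut) to 1.0 (fully open).
Only numpy, scipy, OpenCV 4.12 (cv2) and the standard library are available. Lean on these libraries where they do the work, as an engineer would, in place of code of your own. Each camera call takes 0.05 s, during which the arm holds its last target. There are 200 camera calls.

## Task

Lift the blue-framed viewing window off the leaning cradle of the free-spinning turntable and stand it upright, lower edge down, in the rack slot that holds the orange end stop, fully down on the slot's floor. Slide it along the slot until it just touches the stop - the stop is only clamped lightly and must not be shifted - and let go of it there without dropping it. Leave the short plates in the other slots, and everything else on the table, where they are.

Things in the scene. Friction and masses are not known exactly. Their poses are not given: they have to be found in the camera images.
- window: Flat pane 10 mm thick (x), 90 wide (y), 100 high (z), greenish glass in a 15 mm blue frame, 150-290 g. Origin: middle of its lower edge; z runs up the pane, x is its normal. Starts leaning 22 deg from vertical, upper edge towards the robot's side; a black cradle holds the lower edge and the lower 48 mm of the underside (-x) face. The upper part is free to grasp across the thickness.
- platter: Round aluminium turntable plate, radius 80 mm, spinning freely about the vertical, with the black cradle fixed on it. Origin: on the axis, 20 mm above the table; the plate's top face is 34 mm above the table. The pane leans towards the platter's -x; its lower edge starts at x = 20 mm, z = 28 mm in this frame.
- rack: Green slotted rack, fixed, 150 mm long (x), 181 wide (y), 40 high. Origin: centre of its underside, on the table. Four slots run along x at y = -63, -21, 21 and 63 mm, each 13 mm wide, open at the top and both ends; slot floors are 10 mm above the table, walls rise 30 mm above the floors.
- stop: The marked slot: orange tabs on both rack ends and an orange block, the stop, in it (20 mm long, 75 high above the slot floor, 26 wide above the walls). Origin: the slot's middle, at its floor; x along the slot to the stop, z up. This frame does not show where the stop is clamped: its flat face is anywhere from x = 30 to 60 mm, to be felt or seen. Friction holds it; 9 N shifts it. The slot varies.
- plate_a: Short aluminium blanking plate standing on edge in one of the other slots: 80 mm long (its x), 10 mm thick (its y), 60 mm high, loose. Origin: middle of its lower edge.
- plate_b: As plate_a, in another slot.
- plate_c: As plate_a, in another slot.
- screwdriver: Screwdriver lying at the left, bystander. Origin under its middle.
- wrench: Wrench lying at the right, bystander. Origin under its middle.
- cleaner: Bottle, 60 mm diameter, 150 mm high, at the left, bystander. Origin: centre of its underside.
- beaker: White cup, 70 mm diameter, 80 mm high, at the right, bystander. Origin: centre of its underside.
- flange: Steel flange ring, 100 mm diameter, 14 mm high, beyond the middle, bystander. Origin: centre of its underside.
Not all that is in view belongs to the job. What is shaped like the window but purple or turquoise is not meant.

How it is judged:
By the outcome, as a careful person would: the job done as asked, in the order asked, and still so for the second after the job is handed in, with the robot touching nothing.
It also fails if it takes over 48 s, if anything falls off the work surface, if the arm or the gripper's body presses on something with over 40 N, if the wrist force passes 120 N, or if a joint passes its speed limit or range.

## Working session

There is one attempt and no reset: what is moved stays moved. The work goes in short steps, Python scripts to look and compute and a tool call to move; the robot and the scene stay as the last step left them, time stands still between calls to the robot, and variables do not carry over. Pictures are saved under pics/ and viewed, about 8 in all and at most 12, crops included, and the job is handed in when it is done.

Besides the shell and the picture viewer there is one more tool, called after "Call:" as a command line: name --argument value ..., lists and objects as JSON in quotes. move_arm: Moves the arm, as the interface text tells. Its arguments: {"type":"object","properties":{"rows":{"type":"array","items":{"type":"object","properties":{"travel":{"type":"array","items":{"type":"number"}},"rot":{"type":"array","items":{"type":"number"}}}}},"fingers":{"type":"number"},"grip_force":{"type":"number"}},"required":["rows"]}

```bash
mkdir -p pics; ls
cat > h.py <<'E'
import numpy as np, cv2
from plant import status, capture, ctrl, outline_of, landmark_of
def P(c): return c["mtx"]@np.c_[c["R"],c["t"]]
def proj(c,X):
    X=np.atleast_2d(X); q=(P(c)@np.c_[X,np.ones(len(X))].T).T; return q[:,:2]/q[:,2:]
def ray(c,uv):
    d=c["R"].T@np.linalg.inv(c["mtx"])@np.array([uv[0],uv[1],1.]); return -c["R"].T@c["t"],d/np.linalg.norm(d)
def atz(c,uv,z):
    o,d=ray(c,uv); return o+d*(z-o[2])/d[2]
def tri(c1,u1,c2,u2):
    X=cv2.triangulatePoints(P(c1),P(c2),np.array(u1,float).reshape(2,1),np.array(u2,float).reshape(2,1)); return X[:3,0]/X[3,0]
E
python3 - <<'E'
from h import *
s=capture("scene");t=capture("top")
cv2.imwrite("pics/s0.png",s["img"]);cv2.imwrite("pics/t0.png",t["img"])
for n,c in(("s",s),("t",t)): print(n,(-c["R"].T@c["t"]).round(3),c["R"].round(2).tolist())
for q in["window","platter","rack","stop","plate_a","cleaner","beaker","flange"]:
  for n,c in(("scene",s),("top",t)):
    print(q,n,[(np.round(d["position"],1).tolist(),round(d["p"],2)) for d in landmark_of(n,q)][:5])
st=status.get_state();print(st)
E
```

```text
pics
s [1.453 0.358 0.849] [[-0.35, 0.94, 0.01], [0.58, 0.22, -0.79], [-0.74, -0.27, -0.62]]
t [0.362 0.002 1.444] [[-0.03, -1.0, 0.0], [-0.99, 0.02, -0.11], [0.11, -0.01, -0.99]]
window scene [([185.4, 324.4], 0.81), ([227.7, 335.8], 0.8), ([219.9, 380.6], 0.65), ([192.2, 392.5], 0.62)]
window top [([202.3, 240.4], 0.96), ([189.5, 290.9], 0.85), ([268.7, 245.3], 0.84), ([254.4, 328.6], 0.57)]
platter scene [([223.5, 387.4], 0.72), ([198.3, 195.3], 0.28)]
platter top [([207.2, 236.9], 0.94)]
rack scene [([203.6, 267.0], 0.74)]
rack top [([199.4, 371.5], 0.83), ([227.3, 465.4], 0.32)]
stop scene [([201.0, 255.0], 0.43)]
stop top [([194.9, 385.4], 0.46), ([195.5, 374.7], 0.42)]
plate_a scene [([204.9, 262.0], 0.58), ([206.5, 286.4], 0.47), ([205.6, 272.7], 0.47)]
plate_a top [([196.9, 346.3], 0.58), ([196.0, 375.9], 0.43), ([195.3, 366.0], 0.42)]
cleaner scene [([281.7, 443.0], 0.81)]
cleaner top [([167.2, 174.6], 0.82)]
beaker scene [([195.6, 195.2], 0.59)]
beaker top [([174.6, 456.7], 0.62), ([164.4, 176.2], 0.5)]
flange scene [([261.3, 276.5], 0.88)]
flange top [([130.5, 322.6], 0.79)]
{'time': 0.9, 'joint_pos': array([ 1.17317348,  0.57568698,  0.02489554,  1.43707079, -0.01501845,
        1.12899469, -0.0564755 ]), 'joint_velocities': array([ 6.68501117e-04, -2.72345430e-04, -2.27021787e-03,  4.71576174e-04,
        4.99172815e-04, -2.58649516e-05, -8.57135460e-04]), 'joint_efforts': array([ 8.14569448e-04, -7.65488791e+01,  2.24905729e+00, -2.86296344e+01,
        1.54096261e-02,  2.85643058e-03,  1.17438091e-05]), 'position': array([ 0.20839204, -0.64204766,  0.23130782]), 'eef_rot': array([[ 3.15358803e-05,  9.51154587e-01,  3.08714999e-01],
       [-1.47331160e-05,  3.08715000e-01, -9.51154587e-01],
       [-9.99999999e-01,  2.54471633e-05,  2.37490701e-05]]), 'force': array([ 0.17324261,  0.83928884, -0.12024096]), 'torque': array([-0.00379796, -0.02953277,  0.01334284]), 'grip_width': 1.0010375487423127}
```

Run:
```python
import cv2
a=cv2.imread("pics/s0.png")[130:330,150:500];b=cv2.imread("pics/t0.png")[100:300,150:490]
cv2.imwrite("pics/s0c.png",cv2.resize(a,None,fx=2.28,fy=2.28,interpolation=2));cv2.imwrite("pics/t0c.png",cv2.resize(b,None,fx=2.34,fy=2.34,interpolation=2))
```

```text
(no output)
```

View pics/s0c.png

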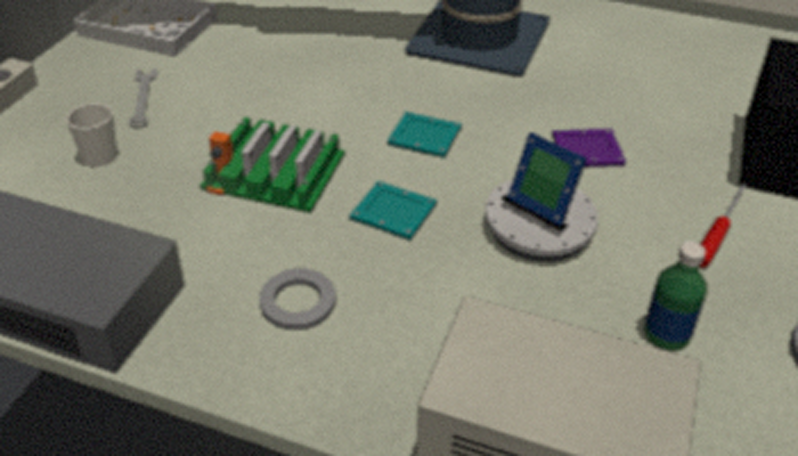

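View pics/t0c.png

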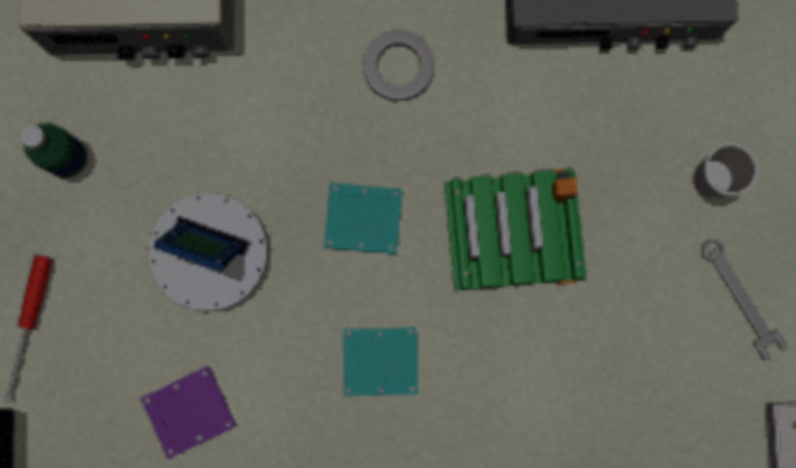

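Run:
```python
from h import *
import pickle
s=capture("scene");t=capture("top"); print(s["mtx"][0,0],t["mtx"][0,0])
D={"s":s,"t":t}
for q in["window","platter","rack","stop","plate_a"]:
  for n in("scene","top"):
    r=outline_of(n,q); D[q,n]=r
    print(q,n,[(np.round(d["position"],1).tolist(),round(d["p"],2),int(d["pixels"].sum())) for d in r][:5])
pickle.dump(D,open("D.pkl","wb"))
def rect(c,z,x0,x1,y0,y1,s=0.0005):
    # ortho: col = (y1-y)/s, row=(x1-x)/s
    w,h=int((y1-y0)/s),int((x1-x0)/s)
    W=np.array([[x1,y1,z],[x1,y0,z],[x0,y0,z],[x0,y1,z]]); 
    H=cv2.getPerspectiveTransform(proj(c,W).astype(np.float32),np.float32([[0,0],[w,0],[w,h],[0,h]]))
    return cv2.warpPerspective(c["img"],H,(w,h),flags=cv2.INTER_CUBIC)
# rack centre rough
c0=atz(t,(371.5,199.4),0.0);print("rack",c0)
cv2.imwrite("pics/rk.png",rect(t,0.04,c0[0]-.15,c0[0]+.15,c0[1]-.15,c0[1]+.15))
g=t["img"].astype(int); m=((g[:,:,1]>g[:,:,2]+25)&(g[:,:,1]>g[:,:,0]+15)).astype(np.uint8); m[:,:330]=0;m[:,410:]=0
uv=np.argwhere(m)[:,::-1]; W=np.array([atz(t,p,0.04)[:2] for p in uv]); print(len(W),cv2.minAreaRect(W.astype(np.float32)*1000))
for q in("top",):
  for d in D["platter",q][:1]:
    uv=np.argwhere(d["pixels"])[:,::-1];W=np.array([atz(t,p,0.034)[:2] for p in uv]);print("platter",cv2.minEnclosingCircle(W.astype(np.float32)*1000),W.mean(0))
```

```text
380.40470077838694 452.2799290141302
window scene [([191.4, 409.6], 0.92, 390), ([222.0, 321.3], 0.85, 624), ([190.1, 336.4], 0.73, 448)]
window top [([276.4, 227.6], 0.86, 961), ([205.1, 236.1], 0.7, 405), ([192.9, 303.0], 0.58, 815), ([254.6, 314.4], 0.55, 926)]
platter scene [([225.2, 383.8], 0.95, 999)]
platter top [([215.6, 239.5], 0.8, 1637)]
rack scene [([207.4, 267.7], 0.76, 1144), ([265.0, 283.0], 0.17, 557)]
rack top [([202.2, 373.2], 0.86, 2280)]
stop scene [([196.4, 245.3], 0.54, 134)]
stop top [([180.6, 390.4], 0.42, 129)]
plate_a scene []
plate_a top [([197.6, 351.8], 0.64, 90)]
rack [ 0.51875483 -0.18652416  0.        ]
2057 ((521.0183715820312, -174.596435546875), (149.91204833984375, 175.13108825683594), 3.707136869430542)
platter ((501.0393371582031, 234.71026611328125), 81.10652923583984) [0.49837695 0.23104217]
```

View pics/rk.png

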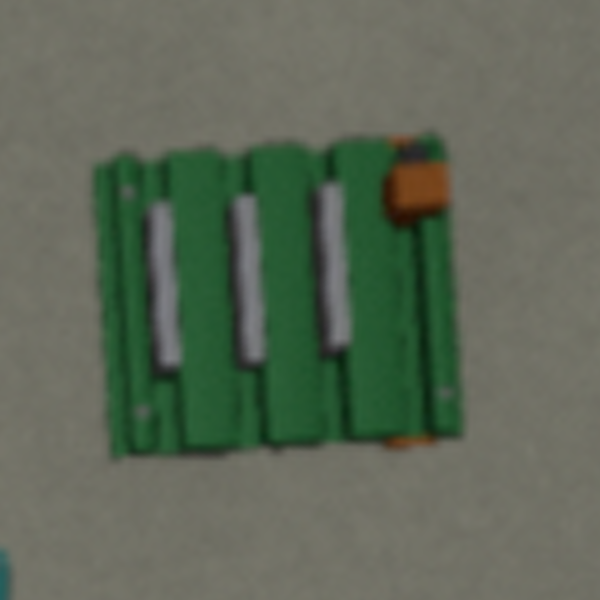

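```bash
cat > fit.py <<'E'
from h import *
from scipy.optimize import minimize
S=4
def boxpts(x0,x1,y0,y1,z0,z1): return np.array([[x,y,z] for x in(x0,x1) for y in(y0,y1) for z in(z0,z1)])
def cover(c,hulls):
    m=np.zeros((400*S,640*S),np.uint8)
    for X in hulls:
        p=(proj(c,X)+.5)*S-.5
        h=cv2.convexHull(p.astype(np.float32))
        cv2.fillConvexPoly(m,np.round(h*16).astype(np.int32),255,shift=4)
    return cv2.resize(m,(640,400),interpolation=cv2.INTER_AREA)/255.
def yaw(X,x,y,a,z=0):
    R=np.array([[np.cos(a),-np.sin(a),0],[np.sin(a),np.cos(a),0],[0,0,1]]); return X@R.T+[x,y,z]
def fit(build,views,p0,step):
    # views: list of (cam,softmask,weight)
    def f(p): return sum((w*(cover(c,build(p))-m)**2).sum() for c,m,w in views)
    p0=np.array(p0,float); best=None
    sim=np.vstack([p0]+[p0+np.eye(len(p0))[i]*step[i] for i in range(len(p0))])
    r=minimize(f,p0,method="Nelder-Mead",options=dict(initial_simplex=sim,xatol=1e-5,fatol=.05,maxiter=250))
    return r.x,r.fun,f(p0)
def win(c,r):
    w=np.zeros((400,640)); w[r[0]:r[1],r[2]:r[3]]=1; return w
E
python3 - <<'E'
from fit import *
import pickle
D=pickle.load(open("D.pkl","rb")); s,t=D["s"],D["t"]
def ch(c):
    g=c["img"].astype(float); v=g.sum(2)+15
    return g/v[...,None]
def green(c):
    q=ch(c); return np.clip((q[...,1]-(q[...,0]+q[...,2])/2-.03)/.2,0,1)
def orange(c):
    q=ch(c); return np.clip((q[...,2]-q[...,0]-.12)/.3,0,1)
for n,c,r in(("s",s,(180,225,225,310)),("t",t,(165,230,335,405))):
    G=green(c)[r[0]:r[1],r[2]:r[3]];O=orange(c)[r[0]:r[1],r[2]:r[3]]; print(n,np.percentile(G,[10,50,90,99]).round(2),np.percentile(O,[10,50,90,97,99,100]).round(2))
walls=[boxpts(-.075,.075,-.0905,.0905,0,.010)]+[boxpts(-.075,.075,a,b,.0,.04) for a,b in((-.0905,-.0695),(-.0565,-.0275),(-.0145,.0145),(.0275,.0565),(.0695,.0905))]
B=lambda p:[yaw(w,*p) for w in walls]
views=[]
for n,c,r in(("s",s,(175,230,225,315)),("t",t,(165,230,330,410))):
    m=(green(c)>.45)|(orange(c)>.45); m=cv2.morphologyEx(m.astype(np.uint8),cv2.MORPH_CLOSE,np.ones((5,5)))
    o=cv2.dilate((orange(c)>.3).astype(np.uint8),np.ones((5,5)))
    views.append((c,m.astype(float),win(c,r)*(1-o)))
for nm,v in(("both",views),("s",views[:1]),("t",views[1:])):
    print(nm,fit(B,v,[.519,-.178,.065],[.004,.004,.03]))
# stop alone
sb=boxpts(-.010,.010,-.013,.013,.04,.085)
a=.065
v=[(s,np.clip(orange(s)/.9,0,1),win(s,(170,205,235,255))),(t,np.clip(orange(t)/.9,0,1),win(t,(172,193,375,405)))]
for nm,vv in(("both",v),("s",v[:1]),("t",v[1:])): print(nm,fit(lambda p:[yaw(sb,p[0],p[1],a)],vv,[.57,-.24],[.005,.005]))
E
```

```text
s [0. 0. 1. 1.] [0.   0.   0.   0.38 0.98 1.  ]
t [0.   0.13 1.   1.  ] [0.   0.   0.   0.   0.91 1.  ]
both (array([ 0.52197894, -0.18056278,  0.06998151]), np.float64(1241.3771318723568), np.float64(1287.5306881968472))
s (array([ 0.52050566, -0.18448928,  0.09907807]), np.float64(669.0475048058439), np.float64(704.510649750096))
t (array([ 0.52242925, -0.17891664,  0.05114021]), np.float64(545.6019838523646), np.float64(583.0200384467512))
both (array([ 0.56971819, -0.24082596]), np.float64(46.20546854352703), np.float64(47.56574527001523))
s (array([ 0.5695298 , -0.24190598]), np.float64(34.56231599030812), np.float64(36.62155422463897))
t (array([ 0.56929005, -0.23983358]), np.float64(10.554021940801077), np.float64(10.94419104537626))
```

Run:
```python
from fit import *
import pickle
D=pickle.load(open("D.pkl","rb")); s,t=D["s"],D["t"]
walls=[boxpts(-.075,.075,-.0905,.0905,0,.010)]+[boxpts(-.075,.075,a,b,.0,.04) for a,b in((-.0905,-.0695),(-.0565,-.0275),(-.0145,.0145),(.0275,.0565),(.0695,.0905))]
B=lambda p:[yaw(w,*p) for w in walls]
def hs(c):
    q=cv2.cvtColor(c["img"],cv2.COLOR_BGR2HSV_FULL); return q
for th in(70,110,):
  views=[]
  for n,c,r in(("s",s,(175,230,225,315)),("t",t,(165,230,330,410))):
    q=hs(c); m=(q[...,1]>th).astype(np.uint8); o=cv2.dilate(((q[...,1]>120)&(q[...,0]<35)).astype(np.uint8),np.ones((5,5)))
    m=cv2.morphologyEx(m,cv2.MORPH_CLOSE,np.ones((5,5)))
    w=win(c,r)*(1-o); views.append((c,m.astype(float),w)); print(th,n,(m*w).sum(),(cover(c,B([.52,-.178,.065]))*w).sum())
    if th==70: cv2.imwrite(f"pics/m{n}.png",cv2.resize(np.hstack([c["img"][r[0]:r[1],r[2]:r[3]],cv2.merge([(m*255)[r[0]:r[1],r[2]:r[3]]]*2+[(cover(c,B([.52,-.178,.065]))*255).astype(np.uint8)[r[0]:r[1],r[2]:r[3]]])]),None,fx=4,fy=4,interpolation=0))
  for nm,v in(("both",views),("s",views[:1]),("t",views[1:])):
    print(nm,fit(B,v,[.519,-.178,.065],[.004,.004,.03]))
a=cv2.imread("pics/ms.png");b=cv2.imread("pics/mt.png");h=max(a.shape[1],b.shape[1])
cv2.imwrite("pics/m.png",np.vstack([cv2.copyMakeBorder(x,0,0,0,h-x.shape[1],0) for x in(a,b)]))
```

```text
70 s 1286.0 1701.3411764705882
70 t 2141.0 2623.674509803922
both (array([ 0.52215334, -0.17966953,  0.06648048]), np.float64(1120.2520261437908), np.float64(1172.718677431757))
s (array([ 0.51988825, -0.18482231,  0.08299746]), np.float64(632.8014609765474), np.float64(666.8910419069589))
t (array([ 0.52253328, -0.17907193,  0.0588416 ]), np.float64(455.041414840446), np.float64(505.8276355247982))
110 s 1089.0 1701.3411764705882
110 t 1948.0 2623.674509803922
both (array([ 0.52206279, -0.1812868 ,  0.06641436]), np.float64(1447.672710495963), np.float64(1476.2480891964628))
s (array([ 0.51996926, -0.18427182,  0.10816442]), np.float64(772.6336024605921), np.float64(814.1341791618609))
t (array([ 0.52157216, -0.17863176,  0.03210348]), np.float64(640.4943021914648), np.float64(662.1139100346021))
```

View pics/m.png

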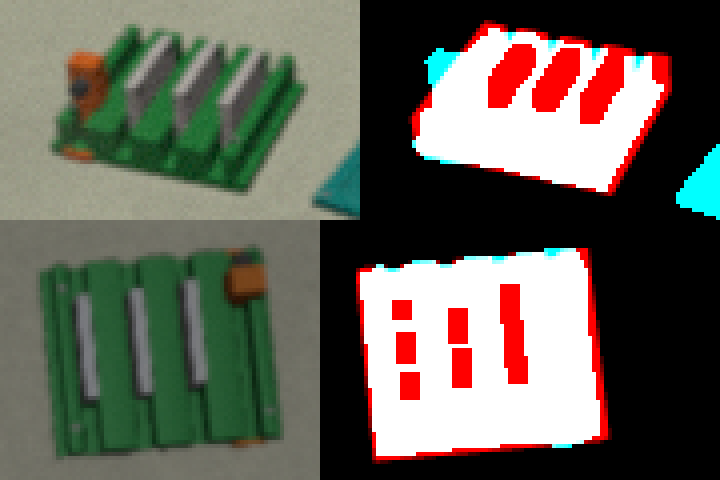

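Run:
```python
from fit import *
import pickle
D=pickle.load(open("D.pkl","rb")); s,t=D["s"],D["t"]
for ow in (.076,.080):
 walls=[boxpts(-.075,.075,-.0905,.0905,0,.010)]+[boxpts(-.075,.075,a,b,.0,.04) for a,b in((-ow,-.0695),(-.0565,-.0275),(-.0145,.0145),(.0275,.0565),(.0695,ow))]
 B=lambda p:[yaw(w,*p) for w in walls]
 views=[]
 for n,c,r in(("s",s,(175,224,225,310)),("t",t,(165,230,330,410))):
    q=cv2.cvtColor(c["img"],cv2.COLOR_BGR2HSV_FULL); m=(q[...,1]>70).astype(np.uint8); o=cv2.dilate(((q[...,1]>120)&(q[...,0]<35)).astype(np.uint8),np.ones((5,5)))
    w=win(c,r)*(1-o)
    pl=[yaw(boxpts(-.045,.045,y-.009,y+.009,.035,.07),.52,-.178,.065) for y in(-.021,.021,.063)]
    w*=(cover(c,pl)==0)
    views.append((c,m.astype(float),w))
 for nm,v in(("both",views),("s",views[:1]),("t",views[1:])):
    print(ow,nm,fit(B,v,[.519,-.178,.065],[.004,.004,.03]))
# plates by grey in top: fit each
q=cv2.cvtColor(t["img"],cv2.COLOR_BGR2HSV_FULL)
m=((q[...,2]>130)&(q[...,1]<60)).astype(float); 
for y in(-.021,.021,.063):
    p0=yaw(np.array([[0,y,0]]),.521,-.179,.065)[0]
    ce=proj(t,[p0[0],p0[1],.07])[0]; r=(int(ce[1])-17,int(ce[1])+17,int(ce[0])-6,int(ce[0])+7)
    g=t["img"].astype(float)[...,2]; g=np.clip((g-40)/(110-40),0,1)
    print(y,fit(lambda p:[yaw(boxpts(-.04,.04,-.005,.005,.069,.07),*p)],[(t,g,win(t,r))],[p0[0],p0[1],.065],[.005,.003,.03]))
```

```text
0.076 both (array([ 0.52180901, -0.18050483,  0.05558066]), np.float64(204.2231757016532), np.float64(296.5733333333334))
0.076 s (array([ 0.517801  , -0.18461333,  0.06033217]), np.float64(88.74618992695117), np.float64(159.39637062668206))
0.076 t (array([ 0.52256266, -0.17944296,  0.05758948]), np.float64(70.65021145713187), np.float64(137.1769627066513))
0.08 both (array([ 0.52229409, -0.18007513,  0.06111101]), np.float64(205.41370242214532), np.float64(288.203260284506))
0.08 s (array([ 0.5189092 , -0.1843471 ,  0.07278067]), np.float64(94.20630526720493), np.float64(154.3835755478662))
0.08 t (array([ 0.52233898, -0.17946773,  0.05838408]), np.float64(70.46958861976164), np.float64(133.81968473663974))
-0.021 (array([ 0.53321647, -0.19984792,  0.06318822]), np.float64(2.244770378739731), np.float64(21.294720397963108))
0.021 (array([ 0.52594212, -0.15813521,  0.06181649]), np.float64(1.798484962612496), np.float64(13.330427622029204))
0.063 (array([ 0.52360577, -0.11636617,  0.0646473 ]), np.float64(2.943636670354416), np.float64(13.856327393702578))
```

Run:
```python
from fit import *
import pickle
D=pickle.load(open("D.pkl","rb")); s,t=D["s"],D["t"]
l=np.deg2rad(22); Rw=np.array([[np.cos(l),0,-np.sin(l)],[0,1,0],[np.sin(l),0,np.cos(l)]])
pane=boxpts(-.005,.005,-.045,.045,0,.1)@Rw.T+[.02,0,.048]
B=lambda p:[yaw(pane,*p)]
disc=np.array([[.08*np.cos(a),.08*np.sin(a),z] for a in np.linspace(0,6.28,60) for z in(.02,.034)])
views=[];pv=[]
for n,c,r in(("scene",s,(180,235,365,415)),("top",t,(190,218,210,262))):
    q=cv2.cvtColor(c["img"],cv2.COLOR_BGR2HSV_FULL); h=q[...,0].astype(int)
    m=((q[...,1]>85)&(h>60)&(h<185)).astype(np.float64); w=win(c,r)
    k,lab,st,ce=cv2.connectedComponentsWithStats((m*w).astype(np.uint8)); i=1+st[1:,4].argmax(); m=(lab==i)*1.; print(n,st[i],m.sum(),(cover(c,B([.5,.233,-.35]))*w).sum())
    views.append((c,m,w))
    pm=D["platter",n][0]["pixels"]; d=max(D["window",n],key=lambda e:(e["pixels"]*m).sum())
    pm=(pm|d["pixels"]).astype(np.uint8); pv.append((c,pm*1.,np.ones((400,640))))
    cv2.imwrite(f"pics/w{n}.png",cv2.resize(np.hstack([c["img"][r[0]:r[1],r[2]:r[3]],cv2.merge([(m*255).astype(np.uint8)[r[0]:r[1],r[2]:r[3]]]*2+[(cover(c,B([.5,.233,-.35]))*255).astype(np.uint8)[r[0]:r[1],r[2]:r[3]]])]),None,fx=6,fy=6,interpolation=0))
for nm,v,b in(("both",views,0),("s",views[:1],0),("t",views[1:],0)):
    print(nm,fit(B,v,[.5,.233,-.3],[.004,.004,-.1]))
for nm,v in(("plat s",pv[:1]),("t",pv[1:])): print(nm,fit(lambda p:[yaw(disc,*p,0)],v,[.5,.233],[.004,.004]))
a=cv2.imread("pics/wscene.png");b=cv2.imread("pics/wtop.png");h=max(a.shape[1],b.shape[1])
cv2.imwrite("pics/w.png",np.vstack([cv2.copyMakeBorder(x,0,0,0,h-x.shape[1],0) for x in(a,b)]))
```

```text
scene [373 189  34  41 806] 806.0 883.3333333333334
top [216 195  38  21 438] 438.0 469.1372549019608
both (array([ 0.50235649,  0.2341858 , -0.38813104]), np.float64(124.7528335255671), np.float64(186.8399538638985))
s (array([ 0.50279142,  0.23406877, -0.47206378]), np.float64(80.5361476355248), np.float64(130.6793694732795))
t (array([ 0.50178732,  0.23431321, -0.34713116]), np.float64(26.741284121491738), np.float64(56.16058439061899))
plat s (array([0.50260801, 0.23538971]), np.float64(817.7231218762015), np.float64(844.3795924644368))
t (array([0.50138576, 0.23523192]), np.float64(59.50709727028066), np.float64(95.24541330257593))
```

View pics/w.png

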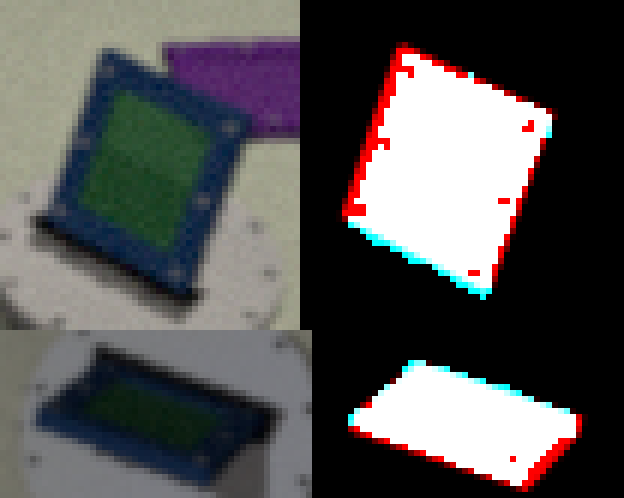

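```bash
cat > mv.py <<'E'
from fit import *
from scipy.spatial.transform import Rotation as Ro
l=np.deg2rad(22); Rw0=np.array([[np.cos(l),0,-np.sin(l)],[0,1,0],[np.sin(l),0,np.cos(l)]])
def Rz(a): return Ro.from_euler("z",a).as_matrix()
def tool(x,z): return np.c_[x,np.cross(z,x),z]
def panepose(px,py,a,h):
    R=Rz(a)@Rw0; O=Rz(a)@[.02,0,.048]+[px,py,0]
    return O+R[:,2]*h, tool(-R[:,2],R[:,0])
def down(a): return tool(np.array([0,0,-1.]),np.array([np.cos(a),np.sin(a),0]))
def rows(p,R,p0=None,R0=None):
    st=status.get_state()
    if p0 is None: p0,R0=st["position"],st["eef_rot"]
    tr=R0.T@(p-p0)*100; rv=Ro.from_matrix(R0.T@R).as_rotvec()
    print("travel",tr.round(2).tolist(),"rot",rv.round(3).tolist(),"n>=",max(np.linalg.norm(tr)/6.25,np.rad2deg(np.linalg.norm(rv))/10.7).round(1))
E
python3 - <<'E'
from mv import *
st=status.get_state(); p0,R0=st["position"],st["eef_rot"]
rows(np.array([.50,-.25,.30]),R0)
p,R=panepose(.502,.234,-.37,.16); print(p); rows(p,R,p0,R0)
p2,_=panepose(.502,.234,-.37,.061); print(p2)
E
```

```text
travel [-6.87, 39.84, -28.29] rot [0.0, 0.0, 0.0] n>= 7.9
[0.46476559 0.24844186 0.19634942]
travel [3.49, 51.87, -76.79] rot [-0.876, -0.358, 0.17] n>= 14.8
[0.49934193 0.23503097 0.10455822]
```

Call:
move_arm --rows '[{"travel": [-6.9, 10, -7], "rot": [0, 0, 0]}, {"travel": [-6.9, 39.8, -28.3], "rot": [-0.3, -0.1, 0]}, {"travel": [-6.9, 39.8, -28.3], "rot": [-0.3, -0.1, 0]}, {"travel": [-6.9, 39.8, -28.3], "rot": [-0.3, -0.1, 0]}, {"travel": [-6.9, 39.8, -28.3], "rot": [-0.3, -0.1, 0]}, {"travel": [-6.9, 39.8, -28.3], "rot": [-0.3, -0.1, 0]}, {"travel": [-6.9, 39.8, -28.3], "rot": [-0.3, -0.1, 0]}, {"travel": [-3, 46, -50], "rot": [-0.6, -0.25, 0.1]}, {"travel": [-3, 46, -50], "rot": [-0.6, -0.25, 0.1]}, {"travel": [-3, 46, -50], "rot": [-0.6, -0.25, 0.1]}, {"travel": [-3, 46, -50], "rot": [-0.6, -0.25, 0.1]}, {"travel": [3.5, 51.9, -76.8], "rot": [-0.876, -0.358, 0.17]}, {"travel": [3.5, 51.9, -76.8], "rot": [-0.876, -0.358, 0.17]}, {"travel": [3.5, 51.9, -76.8], "rot": [-0.876, -0.358, 0.17]}, {"travel": [3.5, 51.9, -76.8], "rot": [-0.876, -0.358, 0.17]}, {"travel": [3.5, 51.9, -76.8], "rot": [-0.876, -0.358, 0.17]}, {"travel": [3.5, 51.9, -76.8], "rot": [-0.876, -0.358, 0.17]}, {"travel": [3.5, 51.9, -76.8], "rot": [-0.876, -0.358, 0.17]}]' --fingers 1

```text
time: 3.75
position: [0.4649, 0.2481, 0.1962]
eef_rot: [[0.349, 0.361, 0.865], [-0.136, 0.932, -0.335], [-0.927, -0.001, 0.374]]
force: [-0.6, -0.5, 0.2]
grip_width: 0.999
```

Run:
```python
from mv import *
s=capture("scene"); t=capture("top"); st=status.get_state(); print(st["time"],st["position"],st["eef_rot"].round(3).tolist(),st["joint_pos"].round(2))
p,R=panepose(.502,.234,-.37,.16); rows(p,R)
p,R=panepose(.502,.234,-.37,.061); rows(p,R)
a=s["img"][130:240,340:450];b=t["img"][150:260,190:300]
cv2.imwrite("pics/g1.png",cv2.resize(np.hstack([a,b]),None,fx=3.6,fy=3.6,interpolation=2))
```

```text
3.85 [0.46533685 0.24700838 0.19659864] [[0.349, 0.363, 0.864], [-0.137, 0.932, -0.337], [-0.927, -0.001, 0.375]] [-0.48  0.35 -0.45  2.08  0.77  0.79 -1.84]
travel [-0.02, 0.11, -0.11] rot [-0.002, 0.0, 0.001] n>= 0.0
travel [9.88, 0.13, -0.11] rot [-0.002, 0.0, 0.001] n>= 1.6
```

View pics/g1.png

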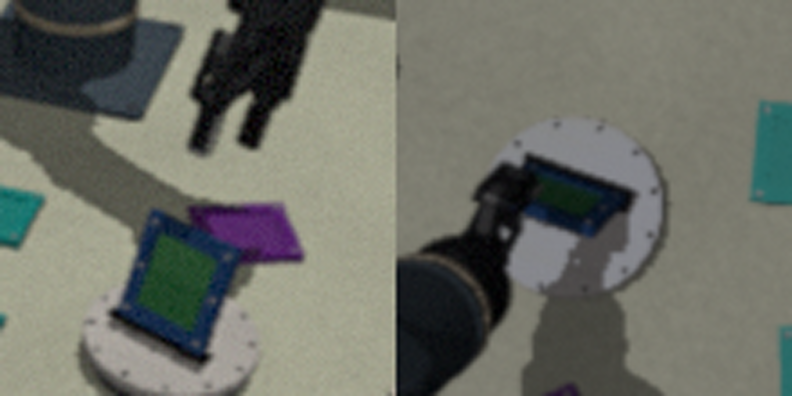

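Run:
```python
from mv import *
import pickle
D=pickle.load(open("D.pkl","rb")); s,t=D["s"],D["t"]; st=status.get_state()
ps=st["position"];R=st["eef_rot"]
q=panepose(.502,.234,-.37,.1)[0]
tips=[ps+R@[-.013,0,z] for z in(-.05,.05)]
for X in[ps,q]+tips:
    a=(proj(s,X)[0]-[340,130])*3.6; b=(proj(t,X)[0]-[190,150])*3.6+[396,0]; print(X.round(3),a.round(),b.round())
```

```text
[0.465 0.247 0.197] [215. 164.] [520. 233.]
[0.486 0.24  0.141] [194. 228.] [542. 212.]
[0.418 0.266 0.19 ] [246. 146.] [498. 296.]
[0.504 0.232 0.227] [192. 153.] [532. 178.]
```

Call:
move_arm --rows '[{"travel": [3, 0.1, -0.1], "rot": [0, 0, 0]}, {"travel": [6, 0.1, -0.1], "rot": [0, 0, 0]}, {"travel": [8, 0.1, -0.1], "rot": [0, 0, 0]}, {"travel": [9.3, 0.1, -0.1], "rot": [0, 0, 0]}, {"travel": [9.9, 0.1, -0.1], "rot": [0, 0, 0]}, {"travel": [9.9, 0.1, -0.1], "rot": [0, 0, 0]}]'

```text
time: 4.6
position: [0.4991, 0.2363, 0.1044]
eef_rot: [[0.349, 0.362, 0.864], [-0.135, 0.932, -0.336], [-0.927, 0.0, 0.374]]
force: [0.1, -0.8, 0.2]
grip_width: 0.997
```

Call:
move_arm --rows '[{"travel": [0, 0, 0], "rot": [0, 0, 0]}, {"travel": [0, 0, 0], "rot": [0, 0, 0]}, {"travel": [0, 0, 0], "rot": [0, 0, 0]}, {"travel": [0, 0, 0], "rot": [0, 0, 0]}, {"travel": [0, 0, 0], "rot": [0, 0, 0]}, {"travel": [0, 0, 0], "rot": [0, 0, 0]}]' --fingers -1 --grip_force 40

```text
time: 5.35
position: [0.4991, 0.2366, 0.1044]
eef_rot: [[0.349, 0.361, 0.865], [-0.135, 0.932, -0.335], [-0.927, 0.0, 0.375]]
force: [-1.7, 0.4, 3.5]
grip_width: 0.11
```

Call:
move_arm --rows '[{"travel": [-0.5, 0, 0], "rot": [0, 0, 0]}, {"travel": [-2, 0, 0], "rot": [0, 0, 0]}, {"travel": [-4, 0, 0], "rot": [0, 0, 0]}, {"travel": [-7, 0, 0], "rot": [0, 0, 0]}, {"travel": [-10, 0, 0], "rot": [0, 0, 0]}, {"travel": [-10, 0, 0], "rot": [0, 0, 0]}]'

```text
time: 6.1
position: [0.4639, 0.2513, 0.1985]
eef_rot: [[0.351, 0.36, 0.864], [-0.133, 0.933, -0.335], [-0.927, 0.003, 0.375]]
force: [0.7, 0.7, -1.6]
grip_width: 0.109
```

Run:
```python
from mv import *
st=status.get_state(); p0,R0=st["position"],st["eef_rot"]; print(st["time"],p0,st["force"],st["grip_width"])
M=np.array([.5264,-.2424]);a=.062;d=np.array([np.cos(a),np.sin(a)])
Rd=down(a-np.pi/2)
T=np.r_[M-.026*d,.191]; print(T)
rows(np.r_[.50,.05,.26],down(-.9)); rows(T+[0,0,.05],Rd); rows(T,Rd)
```

```text
6.1 [0.46391016 0.25127123 0.19854349] [ 0.68700091  0.67564596 -1.58280377] 0.10938534235817118
[ 0.50044996 -0.24401097  0.191     ]
travel [-1.76, -17.45, 12.17] rot [0.524, 0.375, -0.105] n>= 3.5
travel [3.91, -44.87, 21.35] rot [1.125, 0.34, -0.222] n>= 8.0
travel [8.55, -44.88, 19.48] rot [1.125, 0.34, -0.222] n>= 7.9
```

Call:
move_arm --rows '[{"travel": [-1, -4, 3], "rot": [0.12, 0.08, -0.02]}, {"travel": [-1.8, -9, 6], "rot": [0.26, 0.18, -0.05]}, {"travel": [-1.8, -13.5, 9], "rot": [0.4, 0.28, -0.08]}, {"travel": [-1.8, -17.5, 12.2], "rot": [0.524, 0.375, -0.105]}, {"travel": [-0.9, -22, 13.8], "rot": [0.63, 0.37, -0.125]}, {"travel": [0, -27, 15.4], "rot": [0.73, 0.365, -0.145]}, {"travel": [1, -32, 17], "rot": [0.84, 0.36, -0.165]}, {"travel": [2, -36.5, 18.5], "rot": [0.93, 0.355, -0.185]}, {"travel": [3, -40.5, 20], "rot": [1.03, 0.35, -0.2]}, {"travel": [3.6, -43.5, 21], "rot": [1.09, 0.345, -0.215]}, {"travel": [3.9, -44.9, 21.4], "rot": [1.125, 0.34, -0.222]}, {"travel": [6, -44.9, 20.5], "rot": [1.125, 0.34, -0.222]}, {"travel": [8.5, -44.9, 19.5], "rot": [1.125, 0.34, -0.222]}, {"travel": [8.5, -44.9, 19.5], "rot": [1.125, 0.34, -0.222]}, {"travel": [8.5, -44.9, 19.5], "rot": [1.125, 0.34, -0.222]}]'

```text
time: 7.98
position: [0.5007, -0.2449, 0.1919]
eef_rot: [[-0.001, 0.998, 0.062], [-0.003, 0.062, -0.998], [-1.0, -0.002, 0.003]]
force: [-0.7, -0.2, -1.5]
grip_width: 0.116
```

```bash
cat > look.py <<'E'
from mv import *
import pickle,sys
s=capture("scene"); t=capture("top"); st=status.get_state(); p,R=st["position"],st["eef_rot"]
print(st["time"],p,R.round(3).tolist(),st["force"].round(1),st["grip_width"])
pickle.dump((s,t,p,R),open(sys.argv[1]+".pkl","wb"))
# fit pane: window frame relative tool: y=along -? ; params: dx along slot(y_w), dh, roll about tool z, dn
def masks(c,X,pad=(30,30,25,25)):
    q=cv2.cvtColor(c["img"],cv2.COLOR_BGR2HSV_FULL); h=q[...,0].astype(int)
    return ((q[...,1]>80)&(h>105)&(h<190)).astype(float)
a=s["img"][140:240,200:320];b=t["img"][150:250,320:420]
cv2.imwrite("pics/"+sys.argv[1]+".png",cv2.resize(np.hstack([a,b]),None,fx=3.6,fy=3.6,interpolation=2))
E
python3 look.py l1
```

```text
8.075 [ 0.50082493 -0.24529169  0.19221052] [[-0.0, 0.998, 0.061], [-0.003, 0.061, -0.998], [-1.0, -0.001, 0.003]] [ 0.2 -0.6 -1.5] 0.10845852838286456
```

View pics/l1.png

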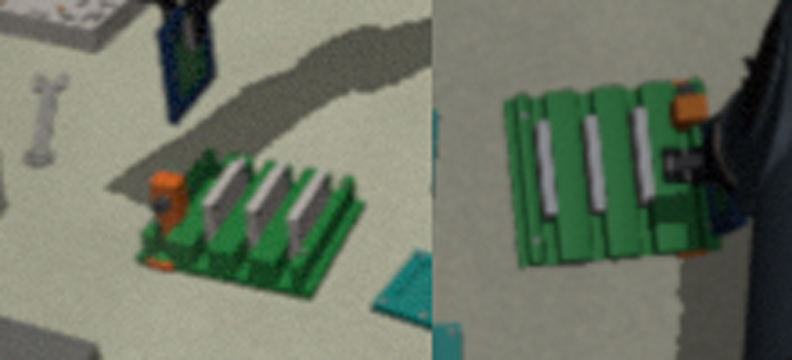

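```bash
cat > pf.py <<'E'
from mv import *
import pickle,sys
s,t,p,R=pickle.load(open(sys.argv[1]+".pkl","rb"))
def pane(q,n=0.):
    # along(+tool y), height of TCP above lower edge, roll about tool z
    X=boxpts(-.061-.04,q[1],-.045,.045,-.005,.005)
    X[:,0]=np.where(X[:,0]<-.05,q[1]-.1,q[1])
    c,sn=np.cos(q[2]),np.sin(q[2]); Y=X.copy(); Y[:,0]=c*X[:,0]-sn*X[:,1]; Y[:,1]=sn*X[:,0]+c*X[:,1]+q[0]; Y[:,2]+=n
    return Y@R.T+p
q=cv2.cvtColor(s["img"],cv2.COLOR_BGR2HSV_FULL); h=q[...,0].astype(int)
m=((q[...,1]>80)&(h>60)&(h<190)).astype(float)
ce=proj(s,p)[0].astype(int)
lo=proj(s,p+R@[.061,0,0])[0]
w=win(s,(ce[1]-2,int(lo[1])+10,ce[0]-25,ce[0]+25))
k,lab,stt,_=cv2.connectedComponentsWithStats((m*w).astype(np.uint8)); i=1+stt[1:,4].argmax(); m=cv2.morphologyEx((lab==i).astype(np.uint8),cv2.MORPH_CLOSE,np.ones((5,5)))*1.; print(stt[i])
for n in(-.002,0.,.002): print(n,fit(lambda q:[pane(q,n)],[(s,m,w)],[0,.061,0],[.004,.004,.06]))
E
python3 pf.py l1
```

```text
[244 150  15  24 213]
-0.002 (array([-0.00305539,  0.04896837,  0.01042803]), np.float64(37.09104190695886), np.float64(79.18168396770471))
0.0 (array([-0.00636275,  0.05185009,  0.02220092]), np.float64(36.57777777777778), np.float64(76.24764321414841))
0.002 (array([-0.00947249,  0.05433274,  0.00458815]), np.float64(36.16585928489042), np.float64(75.81257977700884))
```

Call:
move_arm --rows '[{"travel": [3, 0, 0], "rot": [0, 0, 0]}, {"travel": [6, 0, 0], "rot": [0, 0, 0]}, {"travel": [7.6, 0, 0], "rot": [0, 0, 0]}, {"travel": [7.6, 0, 0], "rot": [0, 0, 0]}, {"travel": [7.6, 0, 0], "rot": [0, 0, 0]}]'

```text
time: 8.7
position: [0.5007, -0.2459, 0.1161]
eef_rot: [[-0.001, 0.998, 0.061], [-0.003, 0.06, -0.998], [-1.0, -0.001, 0.003]]
force: [-0.0, -0.4, -1.2]
grip_width: 0.11
```

```bash
python3 look.py l2; python3 pf.py l2
python3 - <<'E'
from mv import *
for _ in range(3): st=status.get_state(); print(st["time"],st["position"],st["force"].round(1))
E
```

```text
8.8 [ 0.5005828  -0.24592391  0.11617194] [[-0.0, 0.998, 0.061], [-0.003, 0.061, -0.998], [-1.0, -0.001, 0.003]] [-0.4  0.6 -2.6] 0.11496175357711462
[247 169  29  26 309]
-0.002 (array([-0.00294912,  0.08245886,  0.125989  ]), np.float64(113.6555324875048), np.float64(150.82196078431375))
0.0 (array([-0.00672695,  0.08453113,  0.12252483]), np.float64(113.99609381007305), np.float64(160.88884275278738))
0.002 (array([-0.01032344,  0.0879995 ,  0.11690122]), np.float64(114.07829296424451), np.float64(175.04392156862744))
8.8 [ 0.5005828  -0.24592391  0.11617194] [-0.4  0.6 -2.6]
8.8 [ 0.5005828  -0.24592391  0.11617194] [-0.4  0.6 -2.6]
8.8 [ 0.5005828  -0.24592391  0.11617194] [-0.4  0.6 -2.6]
```

View pics/l2.png

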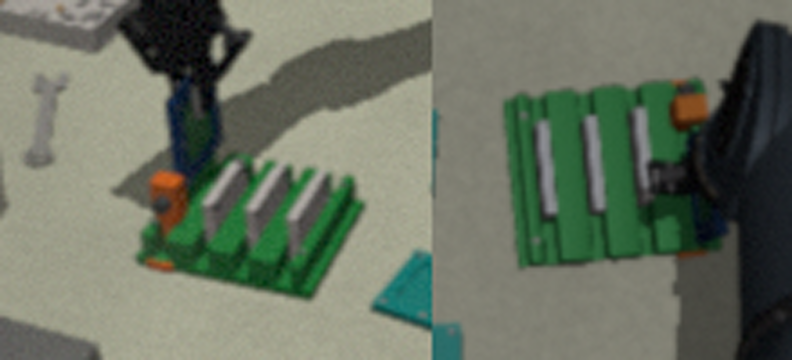

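Run:
```python
from mv import *
import pickle
s,t,p,R=pickle.load(open("l2.pkl","rb")); K=9
def ov(c,r,rack):
    im=cv2.resize(c["img"][r[0]:r[1],r[2]:r[3]],None,fx=K,fy=K,interpolation=2)
    im=cv2.convertScaleAbs(im,alpha=1.6)
    def ln(A,B,col):
        q=proj(c,np.array([A,B])); q=((q-[r[2],r[0]]+.5)*K).astype(int); cv2.line(im,tuple(map(int,q[0])),tuple(map(int,q[1])),col,1)
    for y in(-.0695,-.0565):
        X=yaw(np.array([[-.075,y,.04],[.075,y,.04]]),*rack); ln(X[0],X[1],(0,255,255))
    for z in(-.005,.005):
        A,B=[p+R@[.061,y,z] for y in(-.045,.045)]; ln(A,B,(0,0,255))
        A,B=[p+R@[-.039,y,z] for y in(-.045,.045)]; ln(A,B,(255,0,255))
    for y in(-.045,.045): ln(p+R@[.061,y,.0],p+R@[-.039,y,.0],(0,0,255))
    return im
a=ov(s,(158,218,232,276),(.5213,-.1825,.061)); b=ov(t,(165,225,365,407),(.5225,-.1795,.06))
cv2.imwrite("pics/ov.png",np.hstack([a,b]))
```

```text
(no output)
```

View pics/ov.png

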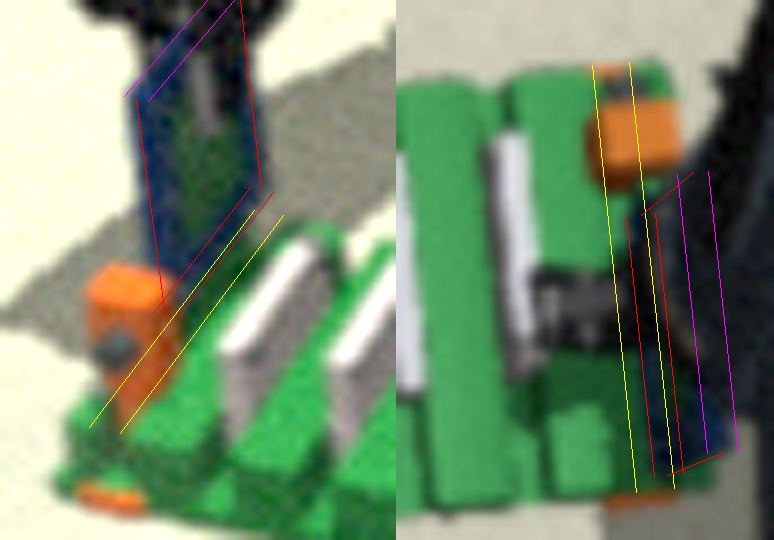

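Call:
move_arm --rows '[{"travel": [0.5, 0, 0], "rot": [0, 0, 0]}, {"travel": [1.0, 0, 0], "rot": [0, 0, 0]}, {"travel": [1.3, 0, 0], "rot": [0, 0, 0]}, {"travel": [1.3, 0, 0], "rot": [0, 0, 0]}]'

```text
time: 9.3
position: [0.4997, -0.2456, 0.1017]
eef_rot: [[-0.003, 0.998, 0.061], [-0.002, 0.061, -0.998], [-1.0, -0.003, 0.002]]
force: [-0.3, 1.1, -0.8]
grip_width: 0.115
```

Call:
move_arm --rows '[{"travel": [0.2, 0, 0], "rot": [0, 0, 0]}, {"travel": [0.4, 0, 0], "rot": [0, 0, 0]}, {"travel": [0.4, 0, 0], "rot": [0, 0, 0]}]'

```text
time: 9.68
position: [0.4997, -0.2456, 0.0979]
eef_rot: [[-0.003, 0.998, 0.061], [-0.003, 0.061, -0.998], [-1.0, -0.003, 0.002]]
force: [-0.4, 0.9, -2.4]
grip_width: 0.112
```

Call:
move_arm --rows '[{"travel": [0.2, 0, 0], "rot": [0, 0, 0]}, {"travel": [0.4, 0, 0], "rot": [0, 0, 0]}, {"travel": [0.4, 0, 0], "rot": [0, 0, 0]}]'

```text
time: 10.05
position: [0.4997, -0.2457, 0.0939]
eef_rot: [[-0.002, 0.998, 0.061], [-0.003, 0.061, -0.998], [-1.0, -0.003, 0.002]]
force: [0.5, -0.6, -1.5]
grip_width: 0.108
```

Call:
move_arm --rows '[{"travel": [0.2, 0, 0], "rot": [0, 0, 0]}, {"travel": [0.4, 0, 0], "rot": [0, 0, 0]}, {"travel": [0.4, 0, 0], "rot": [0, 0, 0]}]'

```text
time: 10.42
position: [0.4998, -0.2457, 0.0898]
eef_rot: [[-0.002, 0.998, 0.061], [-0.003, 0.061, -0.998], [-1.0, -0.003, 0.002]]
force: [-0.5, -0.0, -1.5]
grip_width: 0.112
```

Call:
move_arm --rows '[{"travel": [0.2, 0, 0], "rot": [0, 0, 0]}, {"travel": [0.4, 0, 0], "rot": [0, 0, 0]}, {"travel": [0.4, 0, 0], "rot": [0, 0, 0]}]'

```text
time: 10.8
position: [0.4997, -0.2457, 0.0859]
eef_rot: [[-0.003, 0.998, 0.061], [-0.003, 0.061, -0.998], [-1.0, -0.003, 0.002]]
force: [1.0, -0.4, -1.3]
grip_width: 0.114
```

Call:
move_arm --rows '[{"travel": [0.2, 0, 0], "rot": [0, 0, 0]}, {"travel": [0.4, 0, 0], "rot": [0, 0, 0]}, {"travel": [0.4, 0, 0], "rot": [0, 0, 0]}]'

```text
time: 11.18
position: [0.4997, -0.2457, 0.0818]
eef_rot: [[-0.003, 0.998, 0.061], [-0.003, 0.061, -0.998], [-1.0, -0.003, 0.002]]
force: [-0.1, 0.3, -1.6]
grip_width: 0.113
```

Call:
move_arm --rows '[{"travel": [0.2, 0, 0], "rot": [0, 0, 0]}, {"travel": [0.4, 0, 0], "rot": [0, 0, 0]}, {"travel": [0.6, 0, 0], "rot": [0, 0, 0]}, {"travel": [0.6, 0, 0], "rot": [0, 0, 0]}]'

```text
time: 11.68
position: [0.4997, -0.2457, 0.0758]
eef_rot: [[-0.003, 0.998, 0.061], [-0.003, 0.061, -0.998], [-1.0, -0.003, 0.002]]
force: [0.3, -0.2, -1.3]
grip_width: 0.115
```

Call:
move_arm --rows '[{"travel": [0.1, 0, 0], "rot": [0, 0, 0]}, {"travel": [0.2, 0, 0], "rot": [0, 0, 0]}, {"travel": [0.2, 0, 0], "rot": [0, 0, 0]}]'

```text
time: 12.05
position: [0.4998, -0.2458, 0.074]
eef_rot: [[-0.002, 0.998, 0.061], [-0.003, 0.061, -0.998], [-1.0, -0.002, 0.003]]
force: [0.6, -0.4, -2.3]
grip_width: 0.113
```

Call:
move_arm --rows '[{"travel": [0.1, 0, 0], "rot": [0, 0, 0]}, {"travel": [0.2, 0, 0], "rot": [0, 0, 0]}, {"travel": [0.2, 0, 0], "rot": [0, 0, 0]}]'

```text
time: 12.42
position: [0.4998, -0.2457, 0.0719]
eef_rot: [[-0.002, 0.998, 0.061], [-0.003, 0.061, -0.998], [-1.0, -0.003, 0.002]]
force: [-0.1, -0.4, -2.1]
grip_width: 0.113
```

Call:
move_arm --rows '[{"travel": [0.1, 0, 0], "rot": [0, 0, 0]}, {"travel": [0.15, 0, 0], "rot": [0, 0, 0]}, {"travel": [0.15, 0, 0], "rot": [0, 0, 0]}]'

```text
time: 12.8
position: [0.4998, -0.2458, 0.0708]
eef_rot: [[-0.002, 0.998, 0.061], [-0.003, 0.061, -0.998], [-1.0, -0.002, 0.003]]
force: [-1.5, 0.4, 4.4]
grip_width: 0.114
```

Call:
move_arm --rows '[{"travel": [0.1, 0, 0], "rot": [0, 0, 0]}, {"travel": [0.15, 0, 0], "rot": [0, 0, 0]}, {"travel": [0.15, 0, 0], "rot": [0, 0, 0]}]'

```text
time: 13.18
position: [0.4999, -0.2459, 0.0707]
eef_rot: [[-0.001, 0.998, 0.06], [-0.003, 0.06, -0.998], [-1.0, -0.001, 0.003]]
force: [-6.7, 2.7, 23.4]
grip_width: 0.116
```

Call:
move_arm --rows '[{"travel": [-0.08, 0, 0], "rot": [0, 0, 0]}, {"travel": [-0.16, 0, 0], "rot": [0, 0, 0]}, {"travel": [-0.16, 0.0, 0], "rot": [0, 0, 0]}]'

```text
time: 13.55
position: [0.4999, -0.2458, 0.0708]
eef_rot: [[-0.002, 0.998, 0.061], [-0.003, 0.061, -0.998], [-1.0, -0.002, 0.003]]
force: [-1.1, -0.2, 5.9]
grip_width: 0.111
```

Call:
move_arm --rows '[{"travel": [0, 0.15, 0], "rot": [0, 0, 0]}, {"travel": [0, 0.35, 0], "rot": [0, 0, 0]}, {"travel": [0, 0.5, 0], "rot": [0, 0, 0]}, {"travel": [0, 0.6, 0], "rot": [0, 0, 0]}, {"travel": [0, 0.6, 0], "rot": [0, 0, 0]}]'

```text
time: 14.18
position: [0.5042, -0.246, 0.0709]
eef_rot: [[-0.005, 0.998, 0.06], [-0.003, 0.06, -0.998], [-1.0, -0.005, 0.003]]
force: [-7.1, -0.5, 11.8]
grip_width: 0.111
```

```bash
python3 look.py l3
python3 - <<'E'
from mv import *
import pickle
s,t,p,R=pickle.load(open("l3.pkl","rb"))
a=cv2.resize(s["img"][160:220,228:288],None,fx=9,fy=9,interpolation=2); b=cv2.resize(t["img"][168:208,380:410],None,fx=8,fy=13.5,interpolation=2)
cv2.imwrite("pics/l3z.png",cv2.convertScaleAbs(np.hstack([a,b]),alpha=1.5))
E
```

```text
14.275 [ 0.5042228  -0.24602253  0.07095063] [[-0.005, 0.998, 0.06], [-0.003, 0.06, -0.998], [-1.0, -0.005, 0.003]] [-8.5  0.1 12.5] 0.10717397997837594
```

View pics/l3z.png

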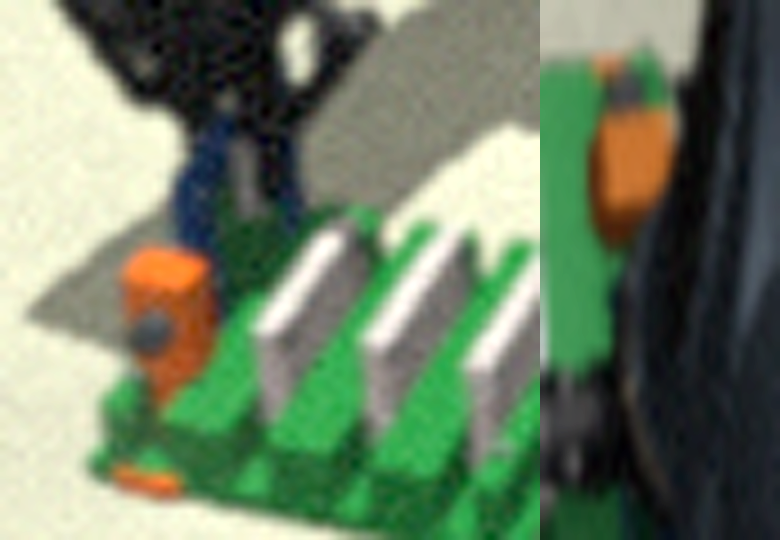

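Call:
move_arm --rows '[{"travel": [-0.1, -0.1, 0], "rot": [0, 0, 0]}, {"travel": [-0.3, -0.1, 0], "rot": [0, 0, 0]}, {"travel": [-0.3, -0.1, 0], "rot": [0, 0, 0]}]'

```text
time: 14.65
position: [0.5051, -0.2454, 0.0736]
eef_rot: [[-0.002, 0.998, 0.061], [-0.003, 0.061, -0.998], [-1.0, -0.002, 0.002]]
force: [-0.6, -0.3, -2.0]
grip_width: 0.115
```

Call:
move_arm --rows '[{"travel": [0, 0.2, 0], "rot": [0, 0, 0]}, {"travel": [0, 0.4, 0], "rot": [0, 0, 0]}, {"travel": [0, 0.4, 0], "rot": [0, 0, 0]}]'

```text
time: 15.02
position: [0.5091, -0.2451, 0.0735]
eef_rot: [[-0.002, 0.998, 0.061], [-0.003, 0.061, -0.998], [-1.0, -0.002, 0.002]]
force: [-0.3, -0.8, -0.6]
grip_width: 0.111
```

Call:
move_arm --rows '[{"travel": [0, 0.05, 0], "rot": [0, 0, 0]}, {"travel": [0, 0.05, 0], "rot": [0, 0, 0]}, {"travel": [0, 0.05, 0], "rot": [0, 0, 0]}]'

```text
time: 15.4
position: [0.5092, -0.2452, 0.0736]
eef_rot: [[-0.002, 0.998, 0.061], [-0.003, 0.061, -0.998], [-1.0, -0.002, 0.003]]
force: [0.6, -0.7, -1.6]
grip_width: 0.114
```

Call:
move_arm --rows '[{"travel": [0, 0.05, 0], "rot": [0, 0, 0]}, {"travel": [0, 0.05, 0], "rot": [0, 0, 0]}, {"travel": [0, 0.05, 0], "rot": [0, 0, 0]}]'

```text
time: 15.78
position: [0.5098, -0.2452, 0.0736]
eef_rot: [[-0.002, 0.998, 0.061], [-0.003, 0.061, -0.998], [-1.0, -0.002, 0.003]]
force: [0.2, -0.2, -2.8]
grip_width: 0.111
```

Call:
move_arm --rows '[{"travel": [0, 0.07, 0], "rot": [0, 0, 0]}, {"travel": [0, 0.07, 0], "rot": [0, 0, 0]}]'

```text
time: 16.02
position: [0.5106, -0.2451, 0.0736]
eef_rot: [[-0.002, 0.998, 0.061], [-0.003, 0.061, -0.998], [-1.0, -0.002, 0.003]]
force: [0.5, -0.3, -2.3]
grip_width: 0.109
```

Call:
move_arm --rows '[{"travel": [0, 0.07, 0], "rot": [0, 0, 0]}, {"travel": [0, 0.07, 0], "rot": [0, 0, 0]}]'

```text
time: 16.27
position: [0.5113, -0.245, 0.0736]
eef_rot: [[-0.002, 0.998, 0.061], [-0.003, 0.061, -0.998], [-1.0, -0.002, 0.003]]
force: [0.4, -0.2, -2.2]
grip_width: 0.112
```

Call:
move_arm --rows '[{"travel": [0, 0.05, 0], "rot": [0, 0, 0]}, {"travel": [0, 0.05, 0], "rot": [0, 0, 0]}]'

```text
time: 16.52
position: [0.5117, -0.245, 0.0736]
eef_rot: [[-0.002, 0.998, 0.061], [-0.003, 0.061, -0.998], [-1.0, -0.002, 0.003]]
force: [0.4, -0.0, -1.4]
grip_width: 0.112
```

Call:
move_arm --rows '[{"travel": [0, 0.05, 0], "rot": [0, 0, 0]}, {"travel": [0, 0.05, 0], "rot": [0, 0, 0]}]'

```text
time: 16.77
position: [0.5122, -0.245, 0.0736]
eef_rot: [[-0.002, 0.998, 0.061], [-0.003, 0.061, -0.998], [-1.0, -0.002, 0.003]]
force: [-0.3, 1.1, -2.6]
grip_width: 0.108
```

Call:
move_arm --rows '[{"travel": [0, 0.05, 0], "rot": [0, 0, 0]}, {"travel": [0, 0.05, 0], "rot": [0, 0, 0]}]'

```text
time: 17.02
position: [0.5127, -0.245, 0.0736]
eef_rot: [[-0.002, 0.998, 0.061], [-0.003, 0.061, -0.998], [-1.0, -0.002, 0.003]]
force: [0.9, -0.1, -2.3]
grip_width: 0.113
```

Call:
move_arm --rows '[{"travel": [0, 0.05, 0], "rot": [0, 0, 0]}, {"travel": [0, 0.05, 0], "rot": [0, 0, 0]}]'

```text
time: 17.27
position: [0.5133, -0.2449, 0.0736]
eef_rot: [[-0.002, 0.998, 0.061], [-0.003, 0.061, -0.998], [-1.0, -0.002, 0.003]]
force: [-1.3, 0.3, -2.4]
grip_width: 0.111
```

Call:
move_arm --rows '[{"travel": [0, 0.05, 0], "rot": [0, 0, 0]}, {"travel": [0, 0.05, 0], "rot": [0, 0, 0]}]'

```text
time: 17.52
position: [0.5137, -0.2449, 0.0736]
eef_rot: [[-0.002, 0.998, 0.061], [-0.003, 0.061, -0.998], [-1.0, -0.002, 0.003]]
force: [-0.4, -0.2, -2.6]
grip_width: 0.115
```

Call:
move_arm --rows '[{"travel": [0, 0.05, 0], "rot": [0, 0, 0]}, {"travel": [0, 0.05, 0], "rot": [0, 0, 0]}]'

```text
time: 17.77
position: [0.5142, -0.2449, 0.0736]
eef_rot: [[-0.002, 0.998, 0.061], [-0.003, 0.061, -0.998], [-1.0, -0.002, 0.003]]
force: [-0.0, -0.6, -1.8]
grip_width: 0.114
```

Call:
move_arm --rows '[{"travel": [0, 0.05, 0], "rot": [0, 0, 0]}, {"travel": [0, 0.05, 0], "rot": [0, 0, 0]}]'

```text
time: 18.02
position: [0.5147, -0.2448, 0.0736]
eef_rot: [[-0.002, 0.998, 0.061], [-0.003, 0.061, -0.998], [-1.0, -0.002, 0.003]]
force: [0.1, 0.9, -2.2]
grip_width: 0.109
```

Call:
move_arm --rows '[{"travel": [0, 0.05, 0], "rot": [0, 0, 0]}, {"travel": [0, 0.05, 0], "rot": [0, 0, 0]}]'

```text
time: 18.27
position: [0.5148, -0.2449, 0.0735]
eef_rot: [[-0.003, 0.998, 0.06], [-0.003, 0.06, -0.998], [-1.0, -0.003, 0.002]]
force: [-1.6, -0.2, -1.2]
grip_width: 0.112
```

Call:
move_arm --rows '[{"travel": [0, 0.05, 0], "rot": [0, 0, 0]}, {"travel": [0, 0.05, 0], "rot": [0, 0, 0]}]'

```text
time: 18.52
position: [0.5148, -0.2448, 0.0735]
eef_rot: [[-0.004, 0.998, 0.06], [-0.003, 0.06, -0.998], [-1.0, -0.004, 0.002]]
force: [-4.8, 0.1, 0.9]
grip_width: 0.111
```

Call:
move_arm --rows '[{"travel": [0, -0.06, 0], "rot": [0, 0, 0]}, {"travel": [0.1, -0.06, 0], "rot": [0, 0, 0]}, {"travel": [0.2, -0.06, 0], "rot": [0, 0, 0]}, {"travel": [0.23, -0.06, 0], "rot": [0, 0, 0]}, {"travel": [0.23, -0.06, 0], "rot": [0, 0, 0]}]'

```text
time: 19.15
position: [0.5148, -0.2449, 0.0712]
eef_rot: [[-0.003, 0.998, 0.06], [-0.003, 0.06, -0.998], [-1.0, -0.003, 0.003]]
force: [-4.2, -0.2, 0.1]
grip_width: 0.111
```

Call:
move_arm --rows '[{"travel": [0, -0.04, 0], "rot": [0, 0, 0]}, {"travel": [0.04, -0.04, 0], "rot": [0, 0, 0]}, {"travel": [0.06, -0.04, 0], "rot": [0, 0, 0]}]'

```text
time: 19.52
position: [0.5148, -0.2449, 0.0709]
eef_rot: [[-0.002, 0.998, 0.061], [-0.003, 0.061, -0.998], [-1.0, -0.002, 0.003]]
force: [-4.8, 0.2, 3.7]
grip_width: 0.11
```

Call:
move_arm --rows '[{"travel": [0.03, -0.05, 0], "rot": [0, 0, 0]}, {"travel": [0.03, -0.05, 0], "rot": [0, 0, 0]}]'

```text
time: 19.77
position: [0.5148, -0.2449, 0.0708]
eef_rot: [[-0.001, 0.998, 0.061], [-0.003, 0.061, -0.998], [-1.0, -0.001, 0.003]]
force: [-2.4, -0.0, 4.4]
grip_width: 0.113
```

Call:
move_arm --rows '[{"travel": [0, 0, 0], "rot": [0, 0, 0]}, {"travel": [0, 0, 0], "rot": [0, 0, 0]}, {"travel": [0, 0, 0], "rot": [0, 0, 0]}, {"travel": [0, 0, 0], "rot": [0, 0, 0]}]' --fingers -0.35

```text
time: 20.27
position: [0.5143, -0.2449, 0.0704]
eef_rot: [[-0.002, 0.998, 0.061], [-0.003, 0.061, -0.998], [-1.0, -0.002, 0.003]]
force: [0.4, -0.6, -0.2]
grip_width: 0.328
```

Call:
move_arm --rows '[{"travel": [-0.5, 0, 0], "rot": [0, 0, 0]}, {"travel": [-2, 0, 0], "rot": [0, 0, 0]}, {"travel": [-5, 0, 0], "rot": [0, 0, 0]}, {"travel": [-10, 0, 0], "rot": [0, 0, 0]}, {"travel": [-15, -4, 0], "rot": [0, 0, 0]}, {"travel": [-15, -8, -6], "rot": [0, 0, 0]}, {"travel": [-15, -8, -12], "rot": [0, 0, 0]}, {"travel": [-15, -8, -18], "rot": [0, 0, 0]}, {"travel": [-15, -8, -24], "rot": [0, 0, 0]}, {"travel": [-15, -8, -24], "rot": [0, 0, 0]}]'

```text
time: 21.52
position: [0.4201, -0.0052, 0.2214]
eef_rot: [[0.0, 0.998, 0.069], [-0.002, 0.069, -0.998], [-1.0, -0.0, 0.002]]
force: [-0.1, -0.6, 0.2]
grip_width: 0.327
```

```bash
python3 look.py l4
python3 - <<'E'
from fit import *
import pickle
s,t,p,R=pickle.load(open("l4.pkl","rb"))
def orange(c):
    g=c["img"].astype(float); q=g/(g.sum(2)+15)[...,None]; return np.clip((q[...,2]-q[...,0]-.12)/.27,0,1)
sb=boxpts(-.010,.010,-.013,.013,.04,.085)
print("stop t",fit(lambda p:[yaw(sb,p[0],p[1],.062)],[(t,orange(t),win(t,(172,193,375,405)))],[.57,-.24],[.005,.005])[:2])
K=8;rs=(165,230,228,278);rt=(165,230,365,413)
cv2.imwrite("pics/l4z.png",cv2.convertScaleAbs(np.hstack([cv2.resize(c["img"][r[0]:r[1],r[2]:r[3]],None,fx=K,fy=K,interpolation=2) for c,r in((s,rs),(t,rt))]),alpha=1.5))
E
```

```text
21.625 [ 0.42025974 -0.00948294  0.22085871] [[-0.001, 0.998, 0.063], [-0.003, 0.062, -0.998], [-1.0, -0.001, 0.003]] [ 0.  -0.2  0.1] 0.32714052503350727
stop t (array([ 0.57153905, -0.23994008]), np.float64(20.444414415679745))
```

View pics/l4z.png

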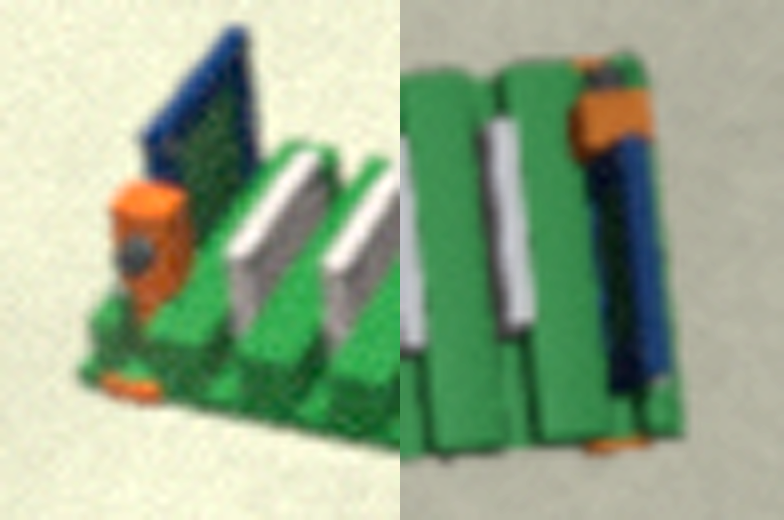

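Run:
```python
from fit import *
import pickle
s,t,p,R=pickle.load(open("l4.pkl","rb")); D=pickle.load(open("D.pkl","rb"))
def shift(A,B,r):
    a,b=[cv2.cvtColor(x["img"],cv2.COLOR_BGR2LAB).astype(np.float32)[...,1:].mean(2)[r[0]:r[1],r[2]:r[3]] for x in(A,B)]
    W=np.eye(2,3,dtype=np.float32); cc,W=cv2.findTransformECC(a,b,W,cv2.MOTION_TRANSLATION,(3,200,1e-5),None,3); return W[:,2].round(2),round(cc,3)
print("scene stop px",shift(D["s"],s,(188,207,238,249)),"top far part px",shift(D["t"],t,(166,182,384,402)))
print("rack ref scene",shift(D["s"],s,(205,222,232,300)),"top",shift(D["t"],t,(168,226,335,380)))
def blue(c):
    q=cv2.cvtColor(c["img"],cv2.COLOR_BGR2HSV_FULL); h=q[...,0].astype(int); return ((q[...,1]>85)&(h>125)&(h<190))*1.
tb=boxpts(-.045,.045,-.005,.005,.1095,.11)
print("pane top (t)",fit(lambda p:[yaw(tb,*p)],[(t,blue(t)*(t["img"][...,0]>55),win(t,(178,216,391,402)))],[.515,-.2435,.062],[.004,.003,.02]))
X=cover(s,[yaw(boxpts(-.045,.045,-.005,.005,.04,.11),.514,-.2465,.062)]); m=blue(s); w=win(s,(165,185,240,265)); print((X*w).sum(),(m*w).sum())
for z in(.108,.110,.112,.114):
  f=fit(lambda p:[yaw(boxpts(-.045,.045,-.005,.005,.04,z),p[0],p[1],.062)],[(s,cv2.morphologyEx(m,cv2.MORPH_CLOSE,np.ones((7,7))),w)],[.514,-.2465],[.004,.003]); print(z,f)
```

```text
scene stop px (array([-0.09,  0.08], dtype=float32), 0.979) top far part px (array([-0.08, -0.05], dtype=float32), 0.955)
rack ref scene (array([0.02, 0.01], dtype=float32), 0.998) top (array([ 0.06, -0.07], dtype=float32), 0.711)
pane top (t) (array([ 0.51263384, -0.244027  ,  0.06007459]), np.float64(13.47594002306805), np.float64(15.75441753171857))
174.31372549019608 84.0
0.108 (array([ 0.52698918, -0.24400033]), np.float64(31.756878123798543), np.float64(49.98579008073817))
0.11 (array([ 0.52930349, -0.24244453]), np.float64(31.67815455594002), np.float64(57.742222222222225))
0.112 (array([ 0.53316551, -0.24042402]), np.float64(32.214563629373316), np.float64(65.38588235294118))
0.114 (array([ 0.53589748, -0.23888975]), np.float64(32.221453287197235), np.float64(73.6246059207997))
```

Run:
```python
from mv import *
R=down(.061-np.pi/2)
rows(np.array([.4469,-.2491,.2]),R);rows(np.array([.4469,-.2491,.06]),R)
```

```text
travel [2.16, 1.16, 24.07] rot [0.002, 0.003, 0.001] n>= 3.9
travel [16.16, 1.18, 24.03] rot [0.002, 0.003, 0.001] n>= 4.6
```

Call:
move_arm --rows '[{"travel": [1, 1.2, 6], "rot": [0, 0, 0]}, {"travel": [2, 1.2, 12], "rot": [0, 0, 0]}, {"travel": [2.2, 1.2, 18], "rot": [0, 0, 0]}, {"travel": [2.2, 1.2, 24], "rot": [0, 0, 0]}, {"travel": [2.2, 1.2, 24], "rot": [0, 0, 0]}, {"travel": [7, 1.2, 24], "rot": [0, 0, 0]}, {"travel": [12, 1.2, 24], "rot": [0, 0, 0]}, {"travel": [16, 1.2, 24], "rot": [0, 0, 0]}, {"travel": [16, 1.2, 24], "rot": [0, 0, 0]}]' --fingers -1

```text
time: 22.75
position: [0.4442, -0.2487, 0.0588]
eef_rot: [[-0.007, 0.998, 0.06], [-0.001, 0.06, -0.998], [-1.0, -0.007, 0.0]]
force: [-0.8, 0.7, -0.1]
grip_width: -0.006
```

Call:
move_arm --rows '[{"travel": [0, 0.4, 0], "rot": [0, 0, 0]}, {"travel": [0, 0.7, 0], "rot": [0, 0, 0]}, {"travel": [0, 0.7, 0], "rot": [0, 0, 0]}]'

```text
time: 23.12
position: [0.4543, -0.2489, 0.0619]
eef_rot: [[0.0, 0.998, 0.061], [-0.004, 0.061, -0.998], [-1.0, -0.0, 0.004]]
force: [-1.0, -0.2, 0.2]
grip_width: -0.003
```

Contact with the free edge is expected near x ≈ 0.459; I'll creep there.

Call:
move_arm --rows '[{"travel": [0, 0.1, 0], "rot": [0, 0, 0]}, {"travel": [0, 0.2, 0], "rot": [0, 0, 0]}, {"travel": [0, 0.2, 0], "rot": [0, 0, 0]}]'

```text
time: 23.5
position: [0.4553, -0.2485, 0.0606]
eef_rot: [[-0.002, 0.998, 0.061], [-0.003, 0.061, -0.998], [-1.0, -0.002, 0.003]]
force: [0.2, 0.2, 0.4]
grip_width: 0.001
```

Call:
move_arm --rows '[{"travel": [0, 0.08, 0], "rot": [0, 0, 0]}, {"travel": [0, 0.08, 0], "rot": [0, 0, 0]}]'

```text
time: 23.75
position: [0.456, -0.2484, 0.0605]
eef_rot: [[-0.002, 0.998, 0.061], [-0.003, 0.061, -0.998], [-1.0, -0.003, 0.002]]
force: [-0.3, 0.5, -0.1]
grip_width: -0.003
```

Call:
move_arm --rows '[{"travel": [0, 0.06, 0], "rot": [0, 0, 0]}, {"travel": [0, 0.06, 0], "rot": [0, 0, 0]}]'

```text
time: 24.0
position: [0.4564, -0.2484, 0.0605]
eef_rot: [[-0.003, 0.998, 0.061], [-0.003, 0.061, -0.998], [-1.0, -0.003, 0.002]]
force: [-1.4, -0.2, -0.3]
grip_width: 0.003
```

Call:
move_arm --rows '[{"travel": [0, 0.03, 0], "rot": [0, 0, 0]}, {"travel": [0, 0.03, 0], "rot": [0, 0, 0]}]'

```text
time: 24.25
position: [0.4567, -0.2484, 0.0605]
eef_rot: [[-0.003, 0.998, 0.06], [-0.003, 0.06, -0.998], [-1.0, -0.003, 0.002]]
force: [-2.4, -0.7, -0.0]
grip_width: -0.001
```

Call:
move_arm --rows '[{"travel": [0, 0.03, 0], "rot": [0, 0, 0]}, {"travel": [0, 0.03, 0], "rot": [0, 0, 0]}]'

```text
time: 24.5
position: [0.457, -0.2484, 0.0605]
eef_rot: [[-0.003, 0.998, 0.06], [-0.003, 0.06, -0.998], [-1.0, -0.003, 0.002]]
force: [-4.3, -0.1, 0.8]
grip_width: 0.003
```

Call:
move_arm --rows '[{"travel": [0, -0.1, 0], "rot": [0, 0, 0]}, {"travel": [0, -0.6, 0], "rot": [0, 0, 0]}, {"travel": [-1, -1.2, 0], "rot": [0, 0, 0]}, {"travel": [-5, -1.2, 0], "rot": [0, 0, 0]}, {"travel": [-10, -1.2, 0], "rot": [0, 0, 0]}, {"travel": [-14, -1.2, 0], "rot": [0, 0, 0]}, {"travel": [-14, -1.2, -6], "rot": [0, 0, 0]}, {"travel": [-14, -1.2, -12], "rot": [0, 0, 0]}, {"travel": [-14, -1.2, -18], "rot": [0, 0, 0]}, {"travel": [-14, -1.2, -22], "rot": [0, 0, 0]}, {"travel": [-14, -1.2, -22], "rot": [0, 0, 0]}, {"travel": [-14, -1.2, -22], "rot": [0, 0, 0]}]'

```text
time: 26.0
position: [0.4322, -0.0298, 0.2005]
eef_rot: [[-0.002, 0.998, 0.06], [-0.003, 0.06, -0.998], [-1.0, -0.002, 0.003]]
force: [-0.7, -0.1, -0.3]
grip_width: -0.001
```

```bash
python3 look.py l5
python3 - <<'E'
from fit import *
import pickle
s,t,p,R=pickle.load(open("l5.pkl","rb")); D=pickle.load(open("D.pkl","rb")); s4,t4,_,_=pickle.load(open("l4.pkl","rb"))
def shift(A,B,r):
    a,b=[cv2.cvtColor(x["img"],cv2.COLOR_BGR2LAB).astype(np.float32)[...,1:].mean(2)[r[0]:r[1],r[2]:r[3]] for x in(A,B)]
    W=np.eye(2,3,dtype=np.float32); cc,W=cv2.findTransformECC(a,b,W,cv2.MOTION_TRANSLATION,(3,200,1e-5),None,3); return W[:,2].round(2),round(cc,3)
print("stop scene",shift(D["s"],s,(188,207,238,249)),"top",shift(D["t"],t,(166,182,384,402)))
print("pane vs before nudge: scene",shift(s4,s,(165,187,242,262)),"top",shift(t4,t,(184,216,388,402)))
for nm,a,c in(("scene",D["s"],s),("top",D["t"],t)):
    d=cv2.GaussianBlur(cv2.absdiff(a["img"],c["img"]),(5,5),0).max(2)>25; k,l,st,_=cv2.connectedComponentsWithStats(d.astype(np.uint8)); print(nm,[x.tolist() for x in st[1:] if x[4]>15])
K=8;rs=(165,230,228,278);rt=(165,230,365,413)
cv2.imwrite("pics/l5z.png",cv2.convertScaleAbs(np.hstack([cv2.resize(c["img"][r[0]:r[1],r[2]:r[3]],None,fx=K,fy=K,interpolation=2) for c,r in((s,rs),(t,rt))]),alpha=1.5))
E
```

```text
26.1 [ 0.43225728 -0.030397    0.20022037] [[-0.002, 0.998, 0.059], [-0.003, 0.059, -0.998], [-1.0, -0.002, 0.003]] [-0.4 -0.1  0.6] 0.002788495346531549
stop scene (array([-0.04, -0.  ], dtype=float32), 0.993) top (array([-0.08, -0.03], dtype=float32), 0.95)Traceback (most recent call last):
  File "<stdin>", line 8, in <module>
  File "<stdin>", line 6, in shift
cv2.error: OpenCV(4.12.0) /io/opencv/modules/video/src/ecc.cpp:574: error: (-7:Iterations do not converge) NaN encountered. in function 'findTransformECC'
```

Run:
```python
from fit import *
import pickle
s,t,p,R=pickle.load(open("l5.pkl","rb"));D=pickle.load(open("D.pkl","rb"))
for nm,a,c in(("scene",D["s"],s),("top",D["t"],t)):
    d=cv2.GaussianBlur(cv2.absdiff(a["img"],c["img"]),(5,5),0).max(2)>25; k,l,st,_=cv2.connectedComponentsWithStats(d.astype(np.uint8)); print(nm,[x.tolist() for x in st[1:] if x[4]>15])
K=8;rs=(165,230,228,278);rt=(165,230,365,413)
cv2.imwrite("pics/l5z.png",cv2.convertScaleAbs(np.hstack([cv2.resize(c["img"][r[0]:r[1],r[2]:r[3]],None,fx=K,fy=K,interpolation=2) for c,r in((s,rs),(t,rt))]),alpha=1.5))
```

```text
scene [[169, 0, 14, 9, 86], [296, 0, 33, 18, 273], [299, 0, 79, 64, 2459], [176, 24, 5, 7, 23], [337, 46, 7, 14, 67], [183, 51, 32, 29, 492], [241, 62, 107, 141, 4776], [379, 72, 9, 23, 158], [366, 81, 10, 15, 99], [341, 85, 7, 30, 165], [192, 129, 46, 13, 374], [245, 168, 16, 24, 255], [372, 187, 35, 41, 942]]
top [[388, 182, 10, 33, 225], [301, 185, 256, 191, 15422], [215, 197, 40, 24, 370], [231, 198, 13, 10, 59], [323, 332, 2, 12, 22], [330, 356, 38, 26, 301], [390, 364, 173, 36, 4601], [282, 366, 22, 21, 209], [305, 371, 19, 16, 78], [378, 382, 4, 7, 18]]
```

View pics/l5z.png

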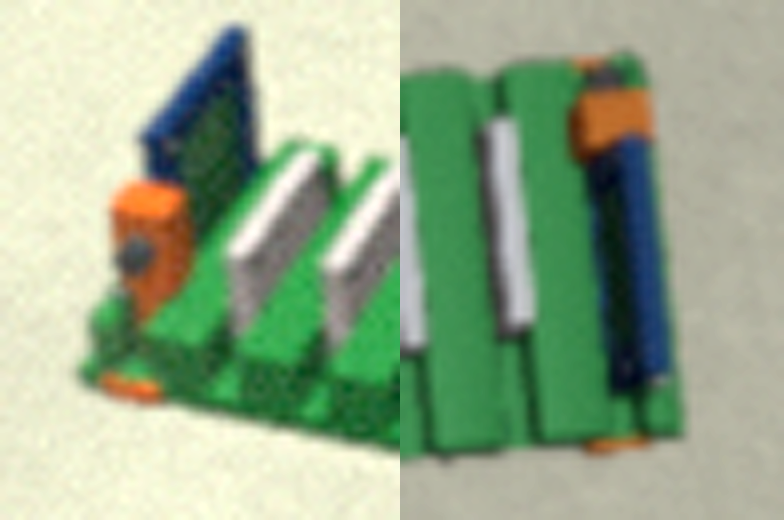

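Window upright in the slot against the stop, and neither the stop nor the plates have moved. Handing in.

```bash
python3 -c "
from plant import ctrl
print(ctrl.hand_in())"
```

```text
the job is handed in; nothing more can be done
None
```

The window is standing upright in the orange-marked slot, fully down and against the stop. I handed the job in at about 26 s of the 48 s allowed.

- **Placing:** I gripped the window by its upper part, lifted it off the cradle and lowered it into the slot. It met the floor at the expected height, with the tool point at 70.8 mm. I then raised it about 3 mm and moved it until I felt the stop (4.8 N, against the 9 N that shifts it). I lowered it back onto the floor, eased the push to 2.4 N and opened the fingers.
- **Correction after letting go:** the tool settled back about 0.5 mm as the fingers opened, so I nudged the window's free edge with the shut fingers. The force rose to 4.3 N, so it was against the stop; the tool crept forward about 0.6 mm during this. I then backed away.
- **Checks that passed:** the stop's image moved less than 0.1 pixel (about 0.3 mm) in both cameras. Before the nudge, the window's top edge lined up with the slot in the top view. In the last pictures the window is upright behind the stop, and the plates in that close-up look unmoved. Picture differences showed no change where the other table items stand, apart from the arm and its shadow.
- **Checks that disagreed or failed:**
    - The two cameras differed by 2–5 mm across the rack.
    - The final window fit in the scene camera was not usable.
    - A refit of the stop in the top view read 2 mm off, probably because the window now partly hides it.
    - The image comparison of the window before and after the nudge did not converge, so the final contact rests on the force reading.

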